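# Snap the bur canister onto the bench stand's loop

## Task

Hang the small metal bur canister up on the bench stand: take it by the flat grip lug of its snap hook, press the hook's sprung gate against the stand's wire loop until the loop has passed the gate and the gate has sprung shut behind it, then let go so that the canister hangs still and upright from the loop, clear of the bench. The loop's height is not measured, so find it by touch; press gently (the stand must never take more than 25 N), and leave the other things on the bench where they are.

Things in the scene. Friction and masses are not known exactly. Their poses are not given: they have to be found in the camera images.
- canister_grip (a point): Centre of the ribbed flat grip lug of the canister's snap hook, the part to hold: 30 mm long (canister x), 10 mm thick (y, grip across this), 36 mm high (z). It lies 34 mm behind the canister's axis (-x), 105 mm above its underside; the hook's top is 24 mm above this point, the lid 45 mm below. Axes as canister.
- canister_eye (a point): Point in the hook's opening, on the canister's axis, 105 mm above its underside. Rear wall of the opening at x = -14 mm, inner top of the arch 121 mm above the underside. The gate lets the bar through when the bar centre has come to within about 3 mm of this point in x. Hung, the bar lies under the arch: its centre 118 mm above the underside, near the axis.
- canister: Loose aluminium canister with dark lid, 42 mm diameter, 60 mm high, 0.12 to 0.2 kg, standing upright; a steel snap hook, 10 mm thick, rises from the lid to 129 mm. Origin: centre of the underside; z up the axis; the hook lies in the x-z plane, gate and beak on the +x side, grip lug on the -x side.
- beak_underside (a point): Middle of the beak's straight underside, 28 mm ahead (+x) of the canister's axis, 108 mm above its underside. The beak, an 8 mm rod, sticks out forward from the nose above the gate, straight from x = 17 to 36 mm, then turned up to 46 mm. With the beak rested on the loop's bar, the bar is at the right height, and pushing along +x leads it along the beak to the gate.
- gate_front (a point): Front face of the shut gate, 20 mm ahead (+x) of the canister's axis, 105 mm above its underside, where the bar centre should be. The gate is a dark 6 mm rod, hinged at its foot (80 mm above the underside), tip at 108 mm. The bar passes only if its centre is about 100 to 106 mm above the underside: lower, the gate runs on its stop; higher, it meets the beak's end.
- gate (a joint): Angle of the hook's sprung gate: 0 shut, grows as it is pressed inward towards the lug, stop at 0.7 rad; about 0.5 rad lets the bar pass. It takes about 2.5 N at the tip to start and 5 to 10 N to pass, and shuts by itself.
- stand: Fixed stand: grey foot plate 150x110x12 mm (x -110 to +40 mm), steel post of 16 mm diameter up to 195 mm above the bench. Origin on the post's axis at the bench top, z up. A clamp on the post (28x52x18 mm) holds a rigid, level, closed loop of 6 mm wire that sticks out along -x. Hook it from the -x side, canister +x along the stand's +x.
- under_bar (a point): Point on the top of the foot plate (12 mm above the bench) straight below the middle of the loop's straight cross bar, 90 mm from the post's axis along the stand's -x. The bar is 6 mm thick and 46 mm long along the stand's y; side wires run back from it at y = +-30 mm. Its height differs each time and is not reported: bar centre 145 to 185 mm above the bench. Axes as stand.
- cast: Bystander, not to be disturbed: loose stone dental cast, 58x65x33 mm; origin at the centre of its underside.
- powder_jar: Bystander, not to be disturbed: loose white screw jar, 55x55x52 mm; origin at the centre of its underside.
- wax_carton: Bystander, not to be disturbed: loose pink carton, 68x150x32 mm; origin at the centre of its underside.
- tape_roll: Bystander, not to be disturbed: loose roll of tape, 104x102x25 mm; origin at the centre of its underside.
- heater_tray: Bystander, not to be disturbed: loose white tray, 121x78x34 mm; origin at the centre of its underside.
- shade_bar: Bystander, not to be disturbed: loose bar of tooth shade tabs, 46x120x9 mm; origin at the centre of its underside.

How it is judged (in metres and radians):
On the way, in this order (a step that is already met when the one before it is completed fails the run):
1. the canister is lifted clear of the bench with the gate still shut (height (world z) of canister above 0.018 m and value of joint gate below 0.1 rad), for 0.1 s.
2. the gate is pressed open against the stand's loop (value of joint gate above 0.25 rad and contact force between canister and stand above 1 N), for 0.02 s.
3. the loop is inside the hook and the gate has sprung shut (x of canister_eye in the frame of stand between -0.104 and -0.076 m and y of canister_eye in the frame of stand between -0.025 and 0.025 m and value of joint gate below 0.12 rad and height (world z) of canister between 0.018 and 0.085 m), for 0.2 s.
At the end, for the whole second after the job is handed in: Canister hangs on the loop: axis within 14 mm (stand x) and 25 mm (y) of the bar's middle, underside 18 to 85 mm above the bench, gate shut (< 0.12 rad), upright within 0.25 rad, at rest (< 0.05 m/s, 0.6 rad/s), carried by the stand (> 0.5 N), not touched by the fingers (all of step 3 and angle between canister's own z axis and vertical below 0.25 rad and contact force between canister and stand above 0.5 N and linear speed of canister below 0.05 m/s and angular speed of canister below 0.6 rad/s and contact force between canister and the fingers below 0.05 N).
It fails at once if the canister or the robot loads the stand with more than 25 N (contact force between any of canister, the arm, the fingers and stand above 25 N).
It fails at once if one of the other loose things is shifted by more than 20 mm (distance of any of cast, powder_jar, wax_carton, tape_roll, heater_tray, shade_bar from where it was at the start of the episode above 0.02 m).
It also fails if it takes over 54 s, if anything falls off the work surface, if the arm or the gripper's body presses on something with over 40 N, if the wrist force passes 120 N, or if a joint passes its speed limit or range.

## Robot

A 6-joint arm with a two-finger parallel gripper is mounted at the origin on a cart in front of the work surface, level with it; the furniture and walls round the work are solid. World frame = base frame: x ahead of the robot, y to its left, z up, the work surface at z = 0. Lengths are in mm, angles in degrees, forces in N, time in s.
With the tool pointing down it reaches from about 350 to 850 mm from the base axis. Payload 8.1 kg.
Tool frame: the origin (TCP) lies between the finger pads; the fingertips stand ahead of it and the grasp point (between the pads) lies 2 mm behind it (nose_length is the z of the fingertips in the tool frame, in mm); z points along the fingers, y is the direction in which the jaws open and shut (so a half turn about z gives the same grasp; the last joint's range is limited). The gripper opens to 85 mm and grips with 20 to 120 N. Pads are 22 mm wide; open, the fingers measure 114 mm over their backs; the gripper's body (76 mm by 85 mm) begins 54 mm behind the grasp point. The pads swing forward as they close: fully open they stand 13 mm farther back than shut.
Start: joints at [69.133, 7.471, 85.268, -0, 87.261, -4.893], TCP at [165.099, 576.843, 248.292] pointing down, gripper open.
Joint ranges: [-169.43, 169.43], [-51.17, 129.36], [1.28, 143.12], [-76.62, 256.62], [0, 156.53], [-152.29, 152.29]. Speed limits (degrees/s): [136.94, 136.94, 159.86, 180, 180, 180].

## Interface

Orientations are given as [roll, pitch, yaw] about the fixed x, y, z axes, in that order (R = Rz(yaw) Ry(pitch) Rx(roll)).
In Python, from bench import * gives the robot as it stands.
- The arm moves only by the tool jog_arm, never from a script. Its argument "plan" is a list of rows, each a list of 3 entries, a list of its own where there are three numbers: the turn, a rotation vector about the tool's x, y, z in degrees, then the shift along the tool's x, y, z in m, then the gripper's target within -1 to 1 (fully open at 1, half-way at 0, shut at -1). A call has 1 to 12 rows; each row is the pose to reach, as a shift and turn from the pose commanded when the call began, along the tool's axes at that moment; what a row does not reach only later rows make up. A row lasts 1/8 s, in which the tool goes at most 62.5 mm and 10.7 degrees, less where a joint would pass 70% of its speed; a pose out of reach is approached as far as the arm can. A call with a gripper value outside its range is refused whole. The fingers move at their own pace and stop on an object; "force" is the grip in N (left out, the last holds). Time passes only in rows, so rows that repeat a pose let the fingers close. It gives the time, the measured TCP pose, the force and the opening at its end, in the units of the state.
- sense(): the state, without advancing time (a new reading comes with each control period).
- snapshot(name): name is "scene" or "side" or "wrist"; returns (picture, depth): 384x512x3 uint8, blue, green, red; 384x512 float32, mm along the optical axis (not along the pixel's ray), 0 where there is no reading.
- camera_info(name): a dict with "fov_y" (degrees; the focal length in pixels is half the picture's height over the tangent of half this angle, whatever the lens; pixels are square), "cx", "cy" (the principal point, pixels), "origin" and "orientation" of the camera in the world. Camera axes: x right, y down, z forward; pixel columns grow to the right and rows downward; lengths in mm; the calibration is good to about 2 mm. A picture is of the moment at which its call begins: read the wrist's pose just before it. camera_info takes no time and is no camera call; for the wrist camera it gives the pose at the moment of the call.
- hand_in(): hands the job in, once; it reports no verdict.
The state is a dict: "time": time; "joint_pos": joint angles; "qd": joint speeds; "joint_efforts": joint torques, N m; "tool_pos": TCP position; "tcp_rot": TCP orientation; "ft_force": force on the tool from outside, world axes, zero at the start; "wrist_torque": the same for the moment, N m; "finger_gap": finger opening in mm.
Only numpy, scipy, OpenCV 4.12 (cv2) and the standard library are available. Lean on these libraries where they do the work, as an engineer would, in place of code of your own. Each camera call takes 0.05 s, during which the arm holds its last target.

## Working session

There is one attempt and no reset: what is moved stays moved. The work goes in short steps, Python scripts to look and compute and a tool call to move; the robot and the scene stay as the last step left them, time stands still between calls to the robot, and variables do not carry over. Pictures are saved under pics/ and viewed, and the job is handed in when it is done.

Besides the shell and the picture viewer there is one more tool, called as name(argument=value, ...) on one line, values as JSON. jog_arm: Moves the arm, as the interface text tells. Its arguments: {"type":"object","properties":{"plan":{"type":"array","items":{"type":"array"}},"force":{"type":"number"}},"required":["plan"]}

```bash
ls; mkdir -p pics; python3 - <<'E'
from bench import *
import cv2
print(sense())
for n in ["scene","side","wrist"]:
    print(n,camera_info(n))
    p,d=snapshot(n); cv2.imwrite(f"pics/a_{n}.png",p)
    import numpy as np; np.save(f"pics/a_{n}.npy",d)
E
```

```text
pics
{'time': 0.0, 'joint_pos': array([ 6.91339345e+01,  7.51301683e+00,  8.53290907e+01, -1.22067378e-03,
        8.72626615e+01, -4.89289614e+00]), 'qd': array([ 0.06469708, -0.09707754, -0.08255398,  0.02174997, -0.01767371,
       -0.10300321]), 'joint_efforts': array([ 2.51971142e-03, -5.69433296e+01, -5.00535607e+01, -3.56984287e-05,
        1.55616965e-02, -9.84006732e-06]), 'tool_pos': array([164.91011627, 576.35046996, 247.26802324]), 'tcp_rot': array([-1.79895509e+02, -7.72137022e-03,  1.64026883e+02]), 'ft_force': array([-0.79651619,  0.15591226,  0.26042642]), 'wrist_torque': array([ 0.01138438, -0.00220565,  0.05055731]), 'finger_gap': 85.47457404021355}
scene {'fov_y': 55.221877610221135, 'cx': 251.0508276785357, 'cy': 193.9732630341149, 'origin': array([ 130.47800949, -492.27905172,  668.62045294]), 'orientation': array([-123.05710041,   -0.33510694,  -28.22300927])}
side {'fov_y': 47.41676859942449, 'cx': 252.44468305274995, 'cy': 192.26192818702972, 'origin': array([ 302.91265602, 1178.69805429,  880.65974924]), 'orientation': array([-130.62959736,   -0.18953873, -166.71706099])}
wrist {'fov_y': 62.60750785044246, 'cx': 255.2271796888273, 'cy': 192.43076616368631, 'origin': array([ 83.1407372 , 600.61509329, 373.54015069]), 'orientation': array([1.60789478e+02, 1.02461372e-01, 7.39961165e+01])}
```

View pics/a_scene.png

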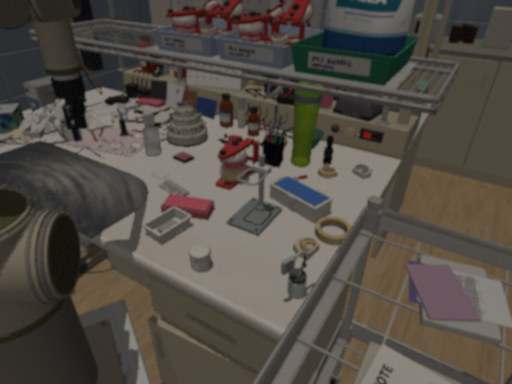

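View pics/a_side.png

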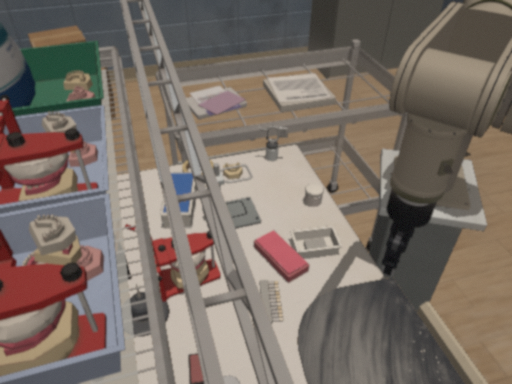

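View pics/a_wrist.png

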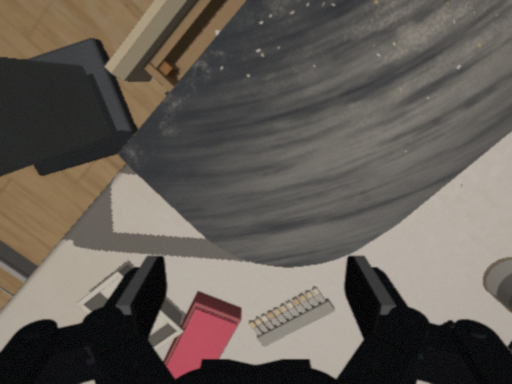

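```bash
cat > h.py <<'E'
from bench import *
import numpy as np, cv2
from scipy.spatial.transform import Rotation as R
def K(ci,h=384):
    f=h/2/np.tan(np.radians(ci["fov_y"]/2)); return f,ci["cx"],ci["cy"]
def cam(ci): return R.from_euler("xyz",ci["orientation"],degrees=True).as_matrix(),np.array(ci["origin"])
def cloud(ci,d):
    f,cx,cy=K(ci); M,o=cam(ci); v,u=np.mgrid[0:384,0:512]
    P=np.stack([(u-cx)/f*d,(v-cy)/f*d,d],-1)@M.T+o
    P[d<=0]=np.nan; return P
def onplane(ci,u,v,z):
    f,cx,cy=K(ci); M,o=cam(ci); r=M@np.array([(u-cx)/f,(v-cy)/f,1]); return o+r*(z-o[2])/r[2]
def proj(ci,p):
    f,cx,cy=K(ci); M,o=cam(ci); q=(np.atleast_2d(p)-o)@M; return np.stack([q[:,0]/q[:,2]*f+cx,q[:,1]/q[:,2]*f+cy],-1)
def crop(p,x0,y0,x1,y1,s,name): cv2.imwrite(name,cv2.resize(p[y0:y1,x0:x1],None,fx=s,fy=s,interpolation=cv2.INTER_CUBIC))
E
python3 - <<'E'
from h import *
p=cv2.imread("pics/a_scene.png"); crop(p,180,150,360,310,4,"pics/b1.png")
p=cv2.imread("pics/a_side.png"); crop(p,140,110,340,260,4,"pics/b2.png")
for n in ["scene","side"]:
    d=np.load(f"pics/a_{n}.npy"); P=cloud(camera_info(n),d)
    m=(P[...,2]>5)&(P[...,2]<215)&(P[...,0]>250)&(P[...,0]<900)&(abs(P[...,1])<500)
    c,l,st,ce=cv2.connectedComponentsWithStats(m.astype(np.uint8),connectivity=4)
    for i in range(1,c):
        if st[i,4]>40:
            q=P[l==i]; print(n,st[i],q.min(0).round(),q.max(0).round(),q.mean(0).round())
E
```

```text
scene [297 113  18  53 581] [858. 474.   5.] [900. 500. 214.] [880. 488. 118.]
scene [ 219  149   63   85 2086] [481. 212.   5.] [659. 500. 196.] [576. 339.  56.]
scene [  251   174   261   210 19438] [ 289. -386.    5.] [900. 425. 139.] [ 658. -128.   68.]
scene [ 142  194   73   48 1718] [251. 299.   5.] [481. 486.  36.] [360. 383.  25.]
scene [ 281  237   39   61 1116] [464. -36.   5.] [656. 127. 130.] [534.  11.  57.]
scene [189 243  23  28 508] [322. 150.   5.] [375. 203.  54.] [344. 166.  39.]
side [ 186   62  173   99 6753] [ 250. -500.    5.] [900.  57. 129.] [ 584. -223.   75.]
side [167 108   8  19  80] [836. -74.  90.] [900.  34. 108.] [871. -18. 102.]
side [173 132  14  28 150] [790.  35.   5.] [836.  89. 106.] [806.  75.  64.]
side [171 160  26  35 514] [687. 103.   6.] [784. 304.  62.] [736. 232.  51.]
side [210 160  43  27 514] [512.  68.   5.] [703. 339. 199.] [594. 221. 100.]
side [304 184  20  23 361] [323. 157.   5.] [376. 210.  57.] [349. 191.  39.]
side [225 197  36  31 723] [484. 215.   5.] [602. 346.  18.] [540. 285.  12.]
side [160 199  10  29 146] [727. 327.   6.] [764. 394.  59.] [741. 379.  41.]
side [179 200  16  28 317] [665. 280.   5.] [711. 378.  60.] [683. 352.  42.]
side [ 254  226   88   57 2472] [253. 303.   5.] [480. 500.  39.] [366. 404.  26.]
```

View pics/b1.png

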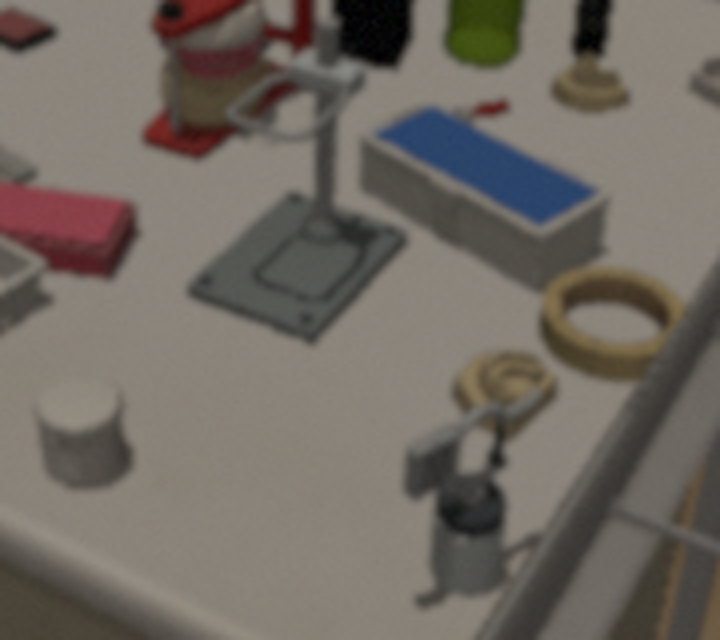

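View pics/b2.png

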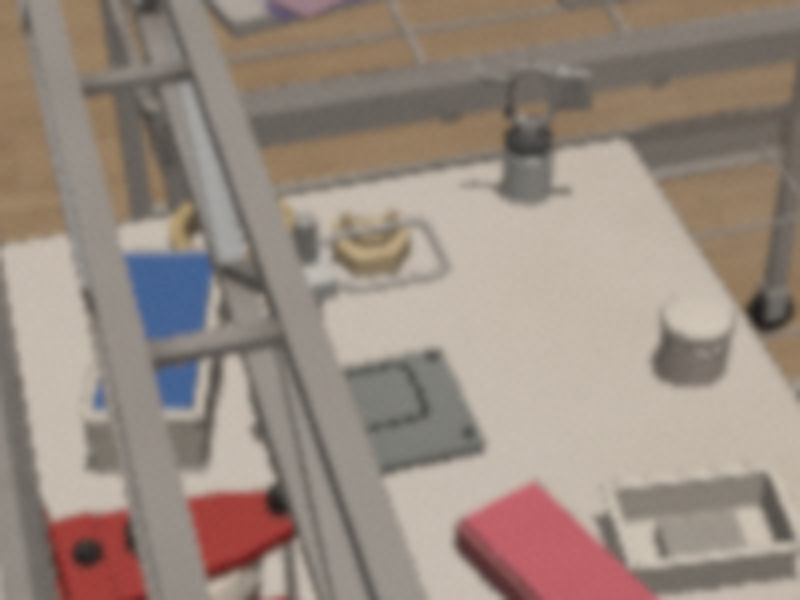

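```bash
cat > fit1.py <<'E'
from h import *
from scipy.optimize import least_squares
S=camera_info("scene"); D=camera_info("side")
b1=lambda u,v:(180+u/4,150+v/4); b2=lambda u,v:(140+u/4,110+v/4)
# stand
obs=[(S,b1(190,290),(-110,55,12)),(S,b1(312,338),(-110,-55,12)),(S,b1(406,237),(40,-55,12)),(S,b1(292,194),(40,55,12)),
 (D,b2(485,444),(-110,55,12)),(D,b2(441,350),(-110,-55,12)),(S,b1(328,22),(0,0,195)),
 (S,b1(230,112),(-90,25,'h')),(S,b1(262,138),(-90,-25,'h')),(D,b2(447,266),(-90,25,'h')),(D,b2(424,223),(-90,-25,'h'))]
def world(a,p):
    z=a[3] if p[2]=='h' else p[2]; c,s=np.cos(a[2]),np.sin(a[2]); return np.array([a[0]+c*p[0]-s*p[1],a[1]+s*p[0]+c*p[1],z])
def res(a): return np.concatenate([proj(ci,world(a,p))[0]-np.array(o) for ci,o,p in obs])
for y0 in (0,1.5,3,-1.5):
    r=least_squares(res,[560,270,y0,165],x_scale=[10,10,.1,10],loss='soft_l1'); print(r.cost,r.x,np.degrees(r.x[2]))
print(res(r.x).reshape(-1,2).round(1))
# canister
P=onplane(S,*b1(470,588),0); print("can base",P)
P=onplane(S,*b1(431,462),105); print("lug",P); print("beak end",onplane(S,*b1(540,395),112))
print("side can base",onplane(D,*b2(527,195),0),"lug",onplane(D,*b2(573,88),105),"beak",onplane(D,*b2(495,78),112))
E
python3 fit1.py
```

```text
16.690079594450463 [6.01859339e+02 3.12075731e+02 5.13479973e-01 1.52638900e+02] 29.420235314078035
16.690079594450637 [6.01859339e+02 3.12075733e+02 5.13479987e-01 1.52638900e+02] 29.420236128665575
16.69007959447355 [6.01859337e+02 3.12075740e+02 5.13480112e-01 1.52638898e+02] 29.420243282893896
16.690079594451493 [6.01859339e+02 3.12075730e+02 5.13479952e-01 1.52638900e+02] 29.420234092182792
[[-1.5 -2.7]
 [-0.3 -1.9]
 [ 1.3 -2.3]
 [-0.1 -2.2]
 [ 0.4 -0.6]
 [ 0.8 -1.6]
 [ 0.4 -0.8]
 [-0.   0.8]
 [ 7.4 -0.5]
 [ 0.4 -0. ]
 [ 1.1 -0.1]]
can base [507.21793371 -27.98653521   0.        ]
lug [478.93276217 -18.26105145 105.        ]
beak end [558.48416965  -7.9695892  112.        ]
side can base [ 5.12302050e+02 -6.42171368e+00  1.13686838e-13] lug [479.90429917 -17.58532505 105.        ] beak [542.44051772  -6.5602547  112.        ]
```

```bash
python3 - <<'E'
from h import *
for n in ["scene","side"]:
    d=np.load(f"pics/a_{n}.npy"); P=cloud(camera_info(n),d).reshape(-1,3)
    P=P[~np.isnan(P[:,0])]
    P=P[(P[:,0]>200)&(P[:,0]<750)&(P[:,1]>-400)&(P[:,1]<450)&(P[:,2]>25)]
    H={}
    for q in P:
        k=(int(q[0]//50*50),int(q[1]//50*50)); H.setdefault(k,[]).append(q[2])
    print(n); 
    for k in sorted(H): 
        if len(H[k])>3: print(k,len(H[k]),int(min(H[k])),int(max(H[k])),end=' ; ')
    print()
E
```

```text
scene
(250, -250) 40 86 104 ; (250, 300) 51 25 36 ; (250, 350) 73 25 36 ; (300, -250) 149 41 104 ; (300, -200) 354 41 104 ; (300, 150) 240 25 54 ; (300, 300) 48 25 36 ; (300, 350) 35 25 35 ; (300, 400) 66 25 35 ; (350, -250) 81 38 45 ; (350, -200) 817 38 104 ; (350, -150) 13 85 103 ; (350, 150) 146 25 54 ; (350, 300) 33 25 36 ; (350, 350) 79 25 35 ; (350, 400) 155 25 36 ; (400, -300) 24 77 83 ; (400, -200) 450 38 98 ; (400, -150) 392 39 104 ; (400, 350) 151 25 35 ; (400, 400) 121 29 36 ; (450, -350) 39 79 83 ; (450, -300) 625 76 84 ; (450, -250) 144 43 83 ; (450, -200) 55 37 50 ; (450, -150) 586 38 103 ; (450, -100) 40 64 104 ; (450, -50) 330 25 125 ; (450, 350) 46 25 34 ; (450, 400) 13 29 33 ; (500, -350) 437 79 85 ; (500, -300) 730 79 88 ; (500, -250) 130 77 85 ; (500, -150) 181 37 85 ; (500, -100) 377 40 104 ; (500, -50) 362 25 129 ; (500, 200) 14 151 156 ; (500, 250) 40 150 157 ; (500, 300) 16 151 156 ; (550, -400) 43 78 85 ; (550, -350) 396 77 86 ; (550, -300) 32 79 86 ; (550, -250) 40 37 44 ; (550, -100) 401 38 104 ; (550, -50) 99 42 119 ; (550, 250) 46 146 163 ; (550, 300) 233
[... 2282 characters left out ...]
(600, -250) 7 37 44 ; (600, -200) 16 36 47 ; (600, -150) 10 45 52 ; (600, -50) 228 41 106 ; (600, 0) 12 86 99 ; (600, 50) 12 25 36 ; (600, 100) 25 25 36 ; (600, 300) 45 161 198 ; (650, -400) 13 37 45 ; (650, -300) 10 71 82 ; (650, -250) 106 44 85 ; (650, -200) 73 38 84 ; (650, -50) 41 43 104 ; (650, 0) 209 42 106 ; (650, 100) 4 25 28 ; (650, 250) 34 29 58 ; (650, 300) 79 25 59 ; (650, 350) 142 25 60 ; (700, -400) 13 36 43 ; (700, -350) 19 70 77 ; (700, -300) 59 71 86 ; (700, -250) 90 76 85 ; (700, -200) 116 39 87 ; (700, -150) 70 37 86 ; (700, 0) 184 40 108 ; (700, 50) 20 25 106 ; (700, 200) 150 26 62 ; (700, 250) 161 52 61 ; (700, 300) 25 53 59 ; (700, 350) 94 25 58 ; (700, 400) 7 347 377 ;
```

```bash
cat >> h.py <<'E'
def goto(xyz,yaw,pitch=0.0,roll=180.0):
    s=sense(); A=R.from_euler("xyz",s["tcp_rot"],degrees=True); B=R.from_euler("xyz",[roll,pitch,yaw],degrees=True)
    print("turn",(A.inv()*B).as_rotvec(degrees=True).round(2),"shift",(A.inv().apply(np.array(xyz)-s["tool_pos"])/1000).round(4))
E
python3 -c "
from h import *
goto([470,-20,260],192)"
```

```text
turn [ -0.08  -0.03 -27.98] shift [-0.4574 -0.4895 -0.0119]
```

jog_arm(plan=[[[0, 0, -28], [-0.457, -0.49, -0.012], 0.0], [[0, 0, -28], [-0.457, -0.49, -0.012], 0.0], [[0, 0, -28], [-0.457, -0.49, -0.012], 0.0], [[0, 0, -28], [-0.457, -0.49, -0.012], 0.0], [[0, 0, -28], [-0.457, -0.49, -0.012], 0.0], [[0, 0, -28], [-0.457, -0.49, -0.012], 0.0], [[0, 0, -28], [-0.457, -0.49, -0.012], 0.0], [[0, 0, -28], [-0.457, -0.49, -0.012], 0.0], [[0, 0, -28], [-0.457, -0.49, -0.012], 0.0], [[0, 0, -28], [-0.457, -0.49, -0.012], 0.0], [[0, 0, -28], [-0.457, -0.49, -0.012], 0.0], [[0, 0, -28], [-0.457, -0.49, -0.012], 0.0]])

```text
time: 1.65
tool_pos: [470.2, -22.8, 259.8]
tcp_rot: [-180.0, -0.1, -168.2]
ft_force: [-0.8, -0.3, -0.7]
finger_gap: 42.7
```

```bash
python3 - <<'E'
from h import *
ci=camera_info("wrist"); p,d=snapshot("wrist"); cv2.imwrite("pics/c1.png",p); np.save("pics/c1.npy",d)
import pickle; pickle.dump((ci,sense()),open("pics/c1.pkl","wb")); print(sense()["tool_pos"],ci)
cv2.imwrite("pics/c1b.png",cv2.resize(p,None,fx=1.5,fy=1.5,interpolation=cv2.INTER_CUBIC))
E
```

```text
[469.58139399 -21.18893751 259.77493746] {'fov_y': 62.60750785044246, 'cx': 255.2271796888273, 'cy': 192.43076616368631, 'origin': array([386.8982735 , -39.41504284, 386.09406589]), 'orientation': array([1.60842343e+02, 3.85772631e-02, 1.01742763e+02])}
```

View pics/c1b.png

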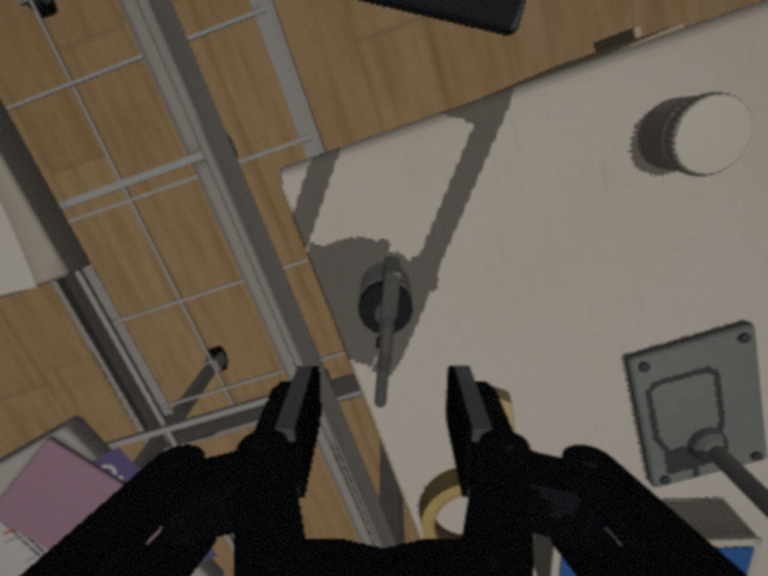

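```bash
python3 - <<'E'
from h import *
import pickle
ci,s=pickle.load(open("pics/c1.pkl","rb")); d=np.load("pics/c1.npy"); P=cloud(ci,d)
m=np.zeros(d.shape,bool); m[160:275,225:290]=1
def pca(q):
    c=q.mean(0); w,v=np.linalg.eigh(np.cov((q-c).T)); a=v[:,1]; a=a*np.sign(a[0]); return c,a,np.degrees(np.arctan2(a[1],a[0]))
for lo,hi in ((108,135),(114,135),(119,126)):
    q=P[m&(P[...,2]>lo)&(P[...,2]<hi)]; c,a,y=pca(q[:,:2]); t=(q[:,:2]-c)@a
    print(lo,len(q),c.round(1),y.round(1),t.min().round(1),t.max().round(1),q[:,2].max(), "rear",(c+a*t.min()).round(1),"tip",(c+a*t.max()).round(1))
    for k in np.arange(np.floor(t.min()),t.max(),8):
        z=q[(t>=k)&(t<k+8)]; n=(z[:,:2]-c)@np.array([-a[1],a[0]]); print("  ",k,len(z),z[:,2].max().round(1),n.min().round(1),n.max().round(1))
# lid: z 55..65
q=P[m&(P[...,2]>52)&(P[...,2]<66)]; print("lid",len(q),q.mean(0),q.min(0),q.max(0))
E
```

```text
108 902 [502.9 -13.4] 7.0 -38.7 55.6 131.25763861002864 rear [464.5 -18.1] tip [558.1  -6.6]
   -39.0 144 125.0 -4.9 4.9
   -31.0 97 125.2 -4.8 5.3
   -23.0 100 124.9 -5.0 5.2
   -15.0 71 124.8 -4.3 5.0
   -7.0 92 126.6 -3.6 4.0
   1.0 86 130.3 -3.8 4.0
   9.0 60 131.3 -3.8 4.2
   17.0 46 127.7 -3.5 3.9
   25.0 33 123.2 -3.8 3.4
   33.0 56 118.1 -3.8 4.0
   41.0 67 119.8 -3.7 4.2
   49.0 50 121.0 -3.9 4.1
114 866 [503.4 -13.3] 7.0 -38.9 55.1 131.25763861002864 rear [464.8 -18.1] tip [558.1  -6.6]
   -39.0 126 125.0 -5.0 4.8
   -31.0 100 125.2 -5.1 5.3
   -23.0 98 124.9 -4.8 5.1
   -15.0 68 124.8 -4.3 5.0
   -7.0 94 127.2 -3.7 4.0
   1.0 86 131.3 -3.8 4.0
   9.0 58 130.5 -3.8 4.1
   17.0 42 127.3 -3.5 3.9
   25.0 34 123.2 -3.7 3.4
   33.0 50 118.1 -3.2 3.7
   41.0 69 120.0 -3.7 3.8
   49.0 41 121.0 -3.9 4.0
119 528 [490.2 -14.9] 6.8 -25.5 68.0 125.97669532840467 rear [464.9 -18. ] tip [557.7  -6.9]
   -26.0 102 125.0 -5.0 4.8
   -18.0 99 125.2 -5.1 5.2
   -10.0 97 124.9 -4.8 5.1
   -2.0 68 124.8 -4.4 5.0
   6.0 78 126.0 -3.5 4.0
   14.0 19 125.9 -3.8 4.0
   22.0 6 126.0 -3.7 4.2
   30.0 28 125.9 -3.4 4.0
   38.0 2 123.2 -0.0 1.0Traceback (most recent call last):
  File "<stdin>", line 11, in <module>
    return umr_maximum(a, axis, None, out, keepdims, initial, where)
ValueError: zero-size array to reduction operation maximum which has no identity
```

```bash
python3 -c "
from h import *
print(sense()['finger_gap']);goto([479.6,-16.2,170],187);goto([479.6,-16.2,103],187)"
```

```text
42.31563083717347
turn [ 0.03 -0.07  4.85] shift [-0.0109  0.0028  0.0898]
turn [ 0.03 -0.07  4.85] shift [-0.011   0.0027  0.1568]
```

jog_arm(plan=[[[0, 0, 4.9], [-0.011, 0.003, 0.045], 0.0], [[0, 0, 4.9], [-0.011, 0.003, 0.09], 0.0], [[0, 0, 4.9], [-0.011, 0.003, 0.09], 0.0], [[0, 0, 4.9], [-0.011, 0.003, 0.09], 0.0]])

```text
time: 2.2
tool_pos: [480.2, -14.1, 172.0]
tcp_rot: [-180.0, 0.1, -172.8]
ft_force: [0.6, 0.3, 0.4]
finger_gap: 42.7
```

```bash
python3 - <<'E'
from h import *
goto([479.6,-16.2,103],187)
s=sense(); print(s["tool_pos"],s["tcp_rot"])
ci=camera_info("wrist"); p,d=snapshot("wrist"); np.save("pics/c2.npy",d)
cv2.imwrite("pics/c2.png",cv2.resize(p,None,fx=1.5,fy=1.5,interpolation=cv2.INTER_CUBIC))
P=cloud(ci,d); q=P[(P[...,2]>118)&(P[...,2]<129)&(abs(P[...,0]-478)<14)&(abs(P[...,1]+16)<20)]
print(len(q),q.mean(0),q.min(0),q.max(0))
E
```

```text
turn [-0.01  0.08  0.19] shift [ 0.001 -0.002  0.069]
[480.2052401  -14.1055182  171.99910377] [-1.79985617e+02  8.20359042e-02 -1.72805364e+02]
726 [477.33289111 -16.34525688 123.15267873] [464.34490482 -22.59306252 118.08782221] [491.98846307  -9.65371747 125.48777556]
```

View pics/c2.png

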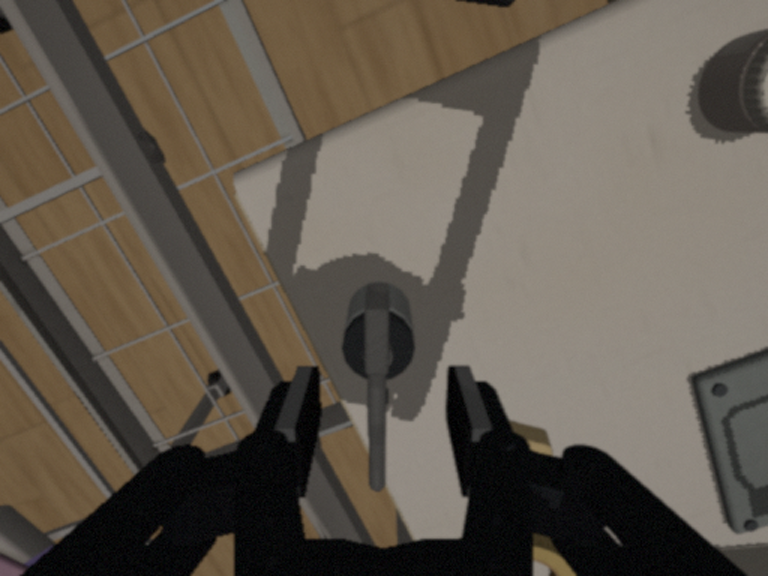

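jog_arm(plan=[[[0, 0, 0.2], [0.001, -0.002, 0.035], 0.0], [[0, 0, 0.2], [0.001, -0.002, 0.069], 0.0], [[0, 0, 0.2], [0.001, -0.002, 0.069], 0.0], [[0, 0, 0.2], [0.001, -0.002, 0.069], 0.0]])

```text
time: 2.75
tool_pos: [480.6, -17.0, 103.9]
tcp_rot: [-180.0, 0.2, -173.1]
ft_force: [-0.4, 0.6, 1.0]
finger_gap: 42.4
```

```bash
python3 -c "
from h import *
print(sense());goto([479.6,-16.2,103],187)"
```

```text
{'time': 2.75, 'joint_pos': array([-8.13978390e+00, -4.35792309e+00,  1.12910862e+02,  1.45596071e-03,
        7.12618748e+01, -1.05074999e+02]), 'qd': array([-0.02476117, -0.42363998, -0.43944933,  0.02405015, -0.4808304 ,
       -0.00874802]), 'joint_efforts': array([ 2.04302289e-02, -4.06383240e+01, -4.44277668e+01,  6.64873351e-04,
        5.88212418e-02,  1.18025306e-03]), 'tool_pos': array([480.55108394, -17.00350076, 103.85481654]), 'tcp_rot': array([-1.79953169e+02,  1.79172561e-01, -1.73065177e+02]), 'ft_force': array([-0.35520628,  0.63196874,  1.01723891]), 'wrist_torque': array([ 0.02970823,  0.00631166, -0.0216728 ]), 'finger_gap': 42.44371719704853}
turn [-0.05  0.18 -0.07] shift [0.0008 0.0009 0.0009]
```

Aligned within 1 mm; shut the fingers.

jog_arm(plan=[[[0, 0, 0], [0.001, 0.001, 0.001], 0.0], [[0, 0, 0], [0.001, 0.001, 0.001], -1], [[0, 0, 0], [0.001, 0.001, 0.001], -1], [[0, 0, 0], [0.001, 0.001, 0.001], -1], [[0, 0, 0], [0.001, 0.001, 0.001], -1], [[0, 0, 0], [0.001, 0.001, 0.001], -1], [[0, 0, 0], [0.001, 0.001, 0.001], -1], [[0, 0, 0], [0.001, 0.001, 0.001], -1]], force=100)

```text
time: 3.75
tool_pos: [478.4, -16.3, 101.1]
tcp_rot: [-180.0, 0.1, -173.1]
ft_force: [-1.4, -1.9, 6.0]
finger_gap: 8.9
```

jog_arm(plan=[[[0, 0, 0], [0, 0, -0.02], -1], [[0, 0, 0], [0, 0, -0.06], -1], [[0, 0, 0], [0, 0, -0.11], -1], [[0, 0, 0], [0, 0, -0.14], -1], [[0, 0, 0], [0, 0, -0.14], -1], [[0, 0, 0], [0, 0, -0.14], -1]])

```text
time: 4.5
tool_pos: [477.1, -15.9, 238.5]
tcp_rot: [180.0, -0.1, -173.1]
ft_force: [0.3, 0.1, -3.4]
finger_gap: 9.3
```

```bash
python3 - <<'E'
from h import *
import pickle
s=sense(); print(s["tool_pos"],s["tcp_rot"],s["ft_force"],s["finger_gap"])
ci=camera_info("wrist"); p,d=snapshot("wrist"); np.save("pics/c3.npy",d); pickle.dump((ci,s),open("pics/c3.pkl","wb"))
cv2.imwrite("pics/c3.png",cv2.resize(p,None,fx=1.5,fy=1.5,interpolation=cv2.INTER_CUBIC))
S=camera_info("scene");p,d=snapshot("scene"); np.save("pics/s3.npy",d);cv2.imwrite("pics/s3.png",p); crop(p,200,130,360,290,4,"pics/s3c.png")
E
```

```text
[477.10167233 -15.86981842 238.53650879] [ 1.79960390e+02 -1.32364675e-01 -1.73073001e+02] [ 0.3017861   0.06764402 -3.385406  ] 9.264492384484777
```

View pics/c3.png

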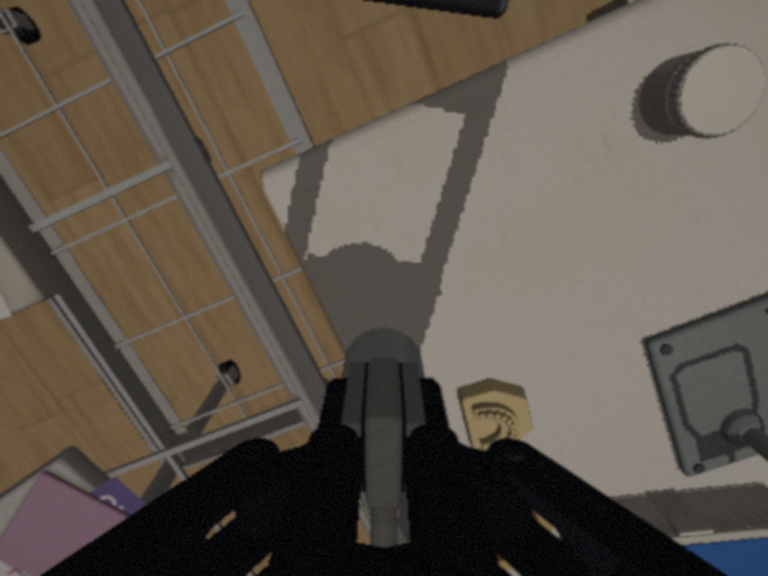

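View pics/s3c.png

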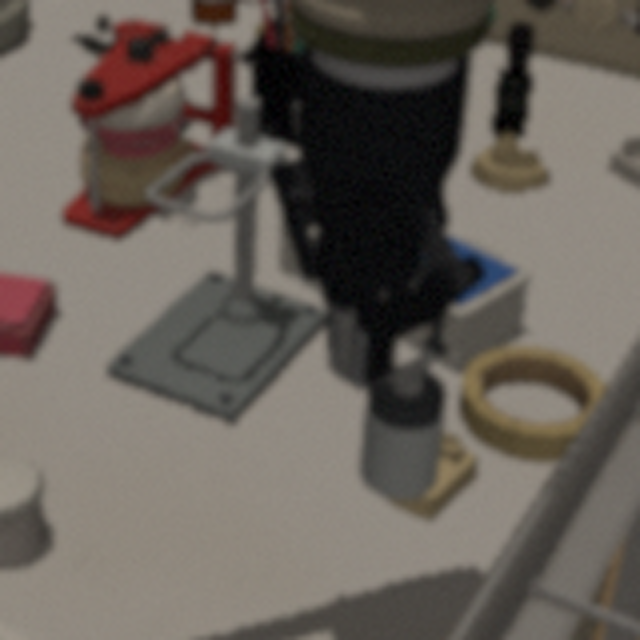

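```bash
python3 -c "
from h import *
goto([555,160,240],209.4)"
```

```text
turn [  0.1   -0.2  -22.48] shift [-0.0989  0.1651 -0.0023]
```

jog_arm(plan=[[[0, 0, -7.5], [-0.033, 0.055, -0.002], -1], [[0, 0, -15], [-0.066, 0.11, -0.002], -1], [[0, 0, -20], [-0.09, 0.15, -0.002], -1], [[0, 0, -22.5], [-0.099, 0.165, -0.002], -1], [[0, 0, -22.5], [-0.099, 0.165, -0.002], -1], [[0, 0, -22.5], [-0.099, 0.165, -0.002], -1]])

```text
time: 5.35
tool_pos: [555.7, 158.5, 241.5]
tcp_rot: [180.0, -0.1, -150.7]
ft_force: [-0.1, 0.0, -2.7]
finger_gap: 8.8
```

```bash
python3 - <<'E'
from h import *
import pickle
s=sense(); print(s["tool_pos"],s["tcp_rot"],s["ft_force"],s["finger_gap"])
ci=camera_info("wrist"); p,d=snapshot("wrist"); np.save("pics/c4.npy",d); pickle.dump((ci,s),open("pics/c4.pkl","wb"))
cv2.imwrite("pics/c4.png",cv2.resize(p,None,fx=1.5,fy=1.5,interpolation=cv2.INTER_CUBIC))
E
```

```text
[555.68978856 158.54753371 241.49434949] [ 1.79998875e+02 -9.92990414e-02 -1.50672101e+02] [-0.05716429  0.02331016 -2.73111818] 8.79487943777831
```

View pics/c4.png

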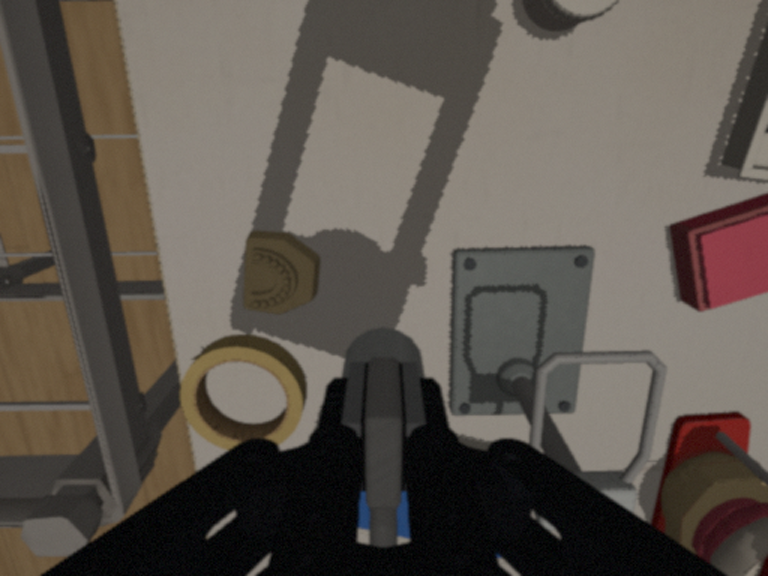

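```bash
cat > an.py <<'E'
from h import *
import pickle
ci,s=pickle.load(open("pics/c4.pkl","rb")); d=np.load("pics/c4.npy"); P=cloud(ci,d)
v,u=np.mgrid[0:384,0:512]
m=(P[...,2]>135)&(P[...,2]<170)
bar=m&(u>375)&(u<430)&(v>225)&(v<248)
q=P[bar]; c=q.mean(0); w,V=np.linalg.eigh(np.cov((q-c).T)); a=V[:,2]; a=a*np.sign(a[1])
print("bar",len(q),c,"dir",a,"yaw",np.degrees(np.arctan2(-a[0],a[1])),q.min(0),q.max(0), np.percentile(q[:,2],[5,50,95]))
# side wires
for lo,hi in ((345,372),(420,445)):
    k=m&(u>lo)&(u<hi)&(v>255)&(v<305); q=P[k]; cc=q.mean(0); w,V=np.linalg.eigh(np.cov((q-cc).T)); b=V[:,2]; b*=np.sign(b[0]); print("side",len(q),cc,b,"yaw",np.degrees(np.arctan2(b[1],b[0])))
# plate
pl=(P[...,2]>7)&(P[...,2]<19)&(u>295)&(u<400)&(v>155)&(v<285)
q=P[pl][:,:2].astype(np.float32); r=cv2.minAreaRect(q); print("plate",r,cv2.boxPoints(r))
# held hook
for lo in (225,250):
  k=(P[...,2]>lo)&(u>235)&(u<275)&(v>235)&(v<300); q=P[k]; print("lug?",len(q),np.nanpercentile(q,[1,50,99],axis=0))
k=(u>250)&(u<262)
for vv in range(225,384,8): print(vv,P[vv,248:264].mean(0).round(1))
E
python3 an.py
```

```text
bar 430 [523.3260331  267.64044537 155.25342461] dir [-0.51623283  0.8564414  -0.00343551] yaw 31.080098410180266 [511.27124454 249.41247905 151.90068479] [535.64013049 287.16487386 157.75512988] [152.93504609 155.43188178 156.73753177]
side 342 [567.36872527 258.35611401 155.35075745] [ 8.56726990e-01  5.15769683e-01 -7.06676296e-04] yaw 31.04892414336248
side 442 [541.1331312  311.86746527 155.18851463] [ 0.86233566  0.50626304 -0.00865687] yaw 30.416492312318287
plate ((571.2410278320312, 295.92767333984375), (150.0962371826172, 109.49079132080078), 30.787626266479492) [[478.74756 304.54388]
 [534.79126 210.4836 ]
 [663.7345  287.31146]
 [607.6908  381.37177]]
lug? 2322 [[541.65351271 146.2443002  229.53299009]
 [545.09913532 153.3037437  255.80910795]
 [553.42905681 161.55142086 271.43539364]]
lug? 1447 [[541.79216092 146.98488466 250.44763867]
 [545.96901264 153.68971912 262.24876766]
 [554.27584791 161.69787603 272.0438994 ]]
225 [nan nan nan]
233 [568.4 166.6 167.4]
241 [543.7 152.6 233. ]
249 [543.8 152.7 240.5]
257 [543.8 152.7 247.5]
265 [543.7 152.6 254.2]
273 [543.8 152.7 259.8]
281 [544.8 153.2 263.5]
289 [547.7 154.9 264. ]
297 [550.9 156.7 264. ]
305 [554.2 158.5 264. ]
313 [557.5 160.4 264.1]
321 [560.8 162.2 264.3]
329 [564.5 164.3 264.1]
337 [568.2 166.4 263.9]
345 [572.8 169.  262.8]
353 [574.7 170.  265. ]
361 [577.3 171.5 266.3]
369 [547.  154.5 301.1]
377 [546.  153.9 304.6]
```

```bash
python3 -c "
from h import *
goto([489.2,118.9,240],210.8)
goto([432.9,213.4,240],210.8)
goto([432.9,213.4,162],210.8)"
```

```text
turn [-0.   -0.06 -1.49] shift [ 0.0774 -0.0018  0.0019]
turn [-0.   -0.06 -1.49] shift [0.0803 0.1082 0.0019]
turn [-0.   -0.06 -1.49] shift [0.0802 0.1082 0.0799]
```

jog_arm(plan=[[[0, 0, -1.5], [0.04, -0.001, 0.001], -1], [[0, 0, -1.5], [0.077, -0.002, 0.002], -1], [[0, 0, -1.5], [0.079, 0.05, 0.002], -1], [[0, 0, -1.5], [0.08, 0.1, 0.002], -1], [[0, 0, -1.5], [0.08, 0.108, 0.002], -1], [[0, 0, -1.5], [0.08, 0.108, 0.03], -1], [[0, 0, -1.5], [0.08, 0.108, 0.06], -1], [[0, 0, -1.5], [0.08, 0.108, 0.08], -1], [[0, 0, -1.5], [0.08, 0.108, 0.08], -1], [[0, 0, -1.5], [0.08, 0.108, 0.08], -1]])

```text
time: 6.65
tool_pos: [434.3, 213.9, 163.4]
tcp_rot: [-180.0, 0.1, -149.1]
ft_force: [-0.2, 0.1, -0.7]
finger_gap: 9.0
```

```bash
python3 - <<'E'
from h import *
s=sense(); print(s["tool_pos"],s["tcp_rot"],s["ft_force"],s["wrist_torque"],s["finger_gap"])
goto([468.1,234.6,162],210.8)
p,d=snapshot("side"); crop(p,150,90,310,220,4,"pics/d1s.png")
p,d=snapshot("scene"); crop(p,180,130,340,260,4,"pics/d1.png")
E
```

```text
[434.29490315 213.93591478 163.39267967] [-1.79971593e+02  7.32256544e-02 -1.49139703e+02] [-0.20518633  0.07326288 -0.70254142] [-0.03121172  0.03436704  0.01710757] 9.01731253526926
turn [-0.03  0.07  0.06] shift [-0.0396  0.0004  0.0014]
```

View pics/d1.png

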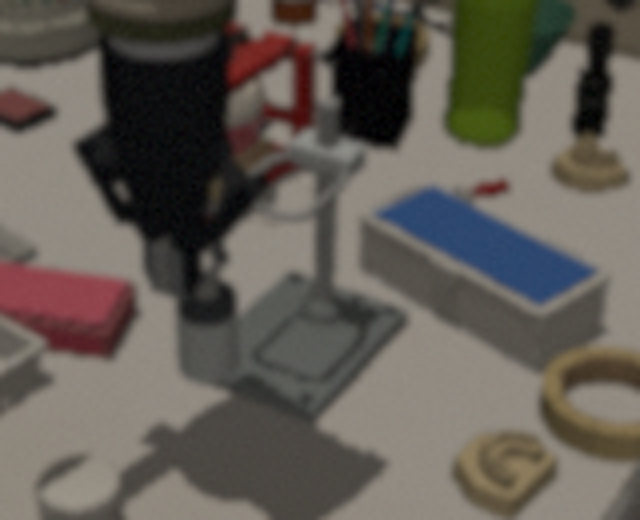

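View pics/d1s.png

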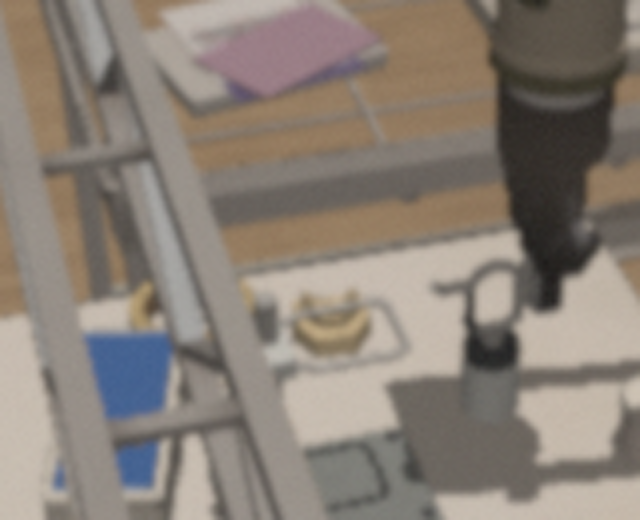

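jog_arm(plan=[[[0, 0, 0], [-0.015, 0, 0], -1], [[0, 0, 0], [-0.03, 0, 0], -1], [[0, 0, 0], [-0.0395, 0, 0], -1], [[0, 0, 0], [-0.0395, 0, 0.003], -1], [[0, 0, 0], [-0.0395, 0, 0.006], -1], [[0, 0, 0], [-0.0395, 0, 0.008], -1], [[0, 0, 0], [-0.0395, 0, 0.009], -1], [[0, 0, 0], [-0.0395, 0, 0.009], -1]])

```text
time: 7.75
tool_pos: [467.3, 234.7, 153.2]
tcp_rot: [-180.0, -0.0, -149.1]
ft_force: [-0.4, 0.6, -1.2]
finger_gap: 8.8
```

```bash
python3 - <<'E'
from h import *
s=sense(); print(s["tool_pos"],s["tcp_rot"],s["ft_force"],s["wrist_torque"],s["finger_gap"])
goto([468.1,234.6,162],210.8)
p,d=snapshot("side"); crop(p,150,90,310,220,4,"pics/d2s.png")
E
```

```text
[467.26504439 234.70333714 153.22372407] [-1.79999898e+02 -8.82313170e-03 -1.49074466e+02] [-0.44517236  0.56417112 -1.16098638] [-0.0451099   0.08586622 -0.02600352] 8.778430380031768
turn [-0.   -0.01  0.13] shift [-0.0007 -0.0005 -0.0088]
```

View pics/d2s.png

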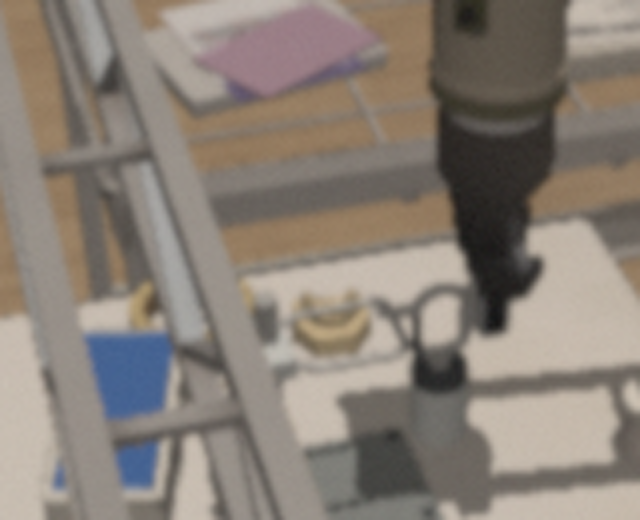

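jog_arm(plan=[[[0, 0, 0], [0, 0, 0.0005], -1], [[0, 0, 0], [0, 0, 0.001], -1], [[0, 0, 0], [0, 0, 0.0015], -1], [[0, 0, 0], [0, 0, 0.002], -1], [[0, 0, 0], [0, 0, 0.002], -1]])

```text
time: 8.43
tool_pos: [467.3, 234.8, 151.2]
tcp_rot: [180.0, -0.0, -149.1]
ft_force: [-0.5, -1.1, -2.2]
finger_gap: 8.6
```

jog_arm(plan=[[[0, 0, 0], [0, 0, 0.0005], -1], [[0, 0, 0], [0, 0, 0.001], -1], [[0, 0, 0], [0, 0, 0.001], -1]])

```text
time: 8.8
tool_pos: [467.4, 234.8, 150.2]
tcp_rot: [-180.0, -0.0, -149.1]
ft_force: [-0.5, -0.5, -1.7]
finger_gap: 8.7
```

jog_arm(plan=[[[0, 0, 0], [0, 0, 0.0005], -1], [[0, 0, 0], [0, 0, 0.001], -1], [[0, 0, 0], [0, 0, 0.001], -1]])

```text
time: 9.18
tool_pos: [467.4, 234.8, 149.2]
tcp_rot: [180.0, -0.0, -149.1]
ft_force: [-0.4, 0.1, -1.8]
finger_gap: 8.9
```

jog_arm(plan=[[[0, 0, 0], [0, 0, 0.0005], -1], [[0, 0, 0], [0, 0, 0.0005], -1], [[0, 0, 0], [0, 0, 0.0005], -1]])

```text
time: 9.55
tool_pos: [467.4, 234.8, 148.8]
tcp_rot: [180.0, 0.0, -149.1]
ft_force: [-0.8, -0.2, -1.6]
finger_gap: 8.5
```

jog_arm(plan=[[[0, 0, 0], [0, 0, 0.0005], -1], [[0, 0, 0], [0, 0, 0.0005], -1], [[0, 0, 0], [0, 0, 0.0005], -1]])

```text
time: 9.93
tool_pos: [467.5, 234.8, 148.4]
tcp_rot: [-180.0, 0.0, -149.1]
ft_force: [-0.3, -0.6, -1.0]
finger_gap: 8.7
```

jog_arm(plan=[[[0, 0, 0], [0, 0, 0.0005], -1], [[0, 0, 0], [0, 0, 0.0005], -1], [[0, 0, 0], [0, 0, 0.0005], -1]])

```text
time: 10.3
tool_pos: [467.5, 234.9, 148.0]
tcp_rot: [-180.0, 0.0, -149.1]
ft_force: [-1.7, -0.2, 1.1]
finger_gap: 8.5
```

jog_arm(plan=[[[0, 0, 0], [0, 0, 0.0005], -1], [[0, 0, 0], [0, 0, 0.0005], -1], [[0, 0, 0], [0, 0, 0.0005], -1]])

```text
time: 10.68
tool_pos: [467.6, 234.8, 147.6]
tcp_rot: [-180.0, 0.0, -149.1]
ft_force: [-2.0, -1.9, 4.2]
finger_gap: 8.9
```

```bash
python3 - <<'E'
from h import *
for i in range(3):
    s=sense(); print(s["tool_pos"],s["tcp_rot"],s["ft_force"],s["wrist_torque"],s["finger_gap"])
    if i==0: p,d=snapshot("side"); crop(p,220,140,280,190,12,"pics/d3s.png")
    else: snapshot("scene")
E
```

```text
[467.57520525 234.84484516 147.56825342] [-1.79996066e+02  2.64844562e-02 -1.49074967e+02] [-1.95829192 -1.91644611  4.17205768] [ 0.03419986  0.02749822 -0.01537012] 8.89236232063079
[467.55104797 234.82837006 147.51364508] [-1.79996205e+02  2.23112670e-02 -1.49074392e+02] [-2.70176049 -1.69019086  3.97542282] [ 0.04474231  0.05863867 -0.02094963] 8.982356926987737
[467.52699842 234.84444446 147.50940294] [-1.79995666e+02  2.04192925e-02 -1.49073645e+02] [-1.90800572 -0.25487771  4.47044717] [ 0.02255782 -0.01749023 -0.01126757] 8.842718100743772
```

View pics/d3s.png

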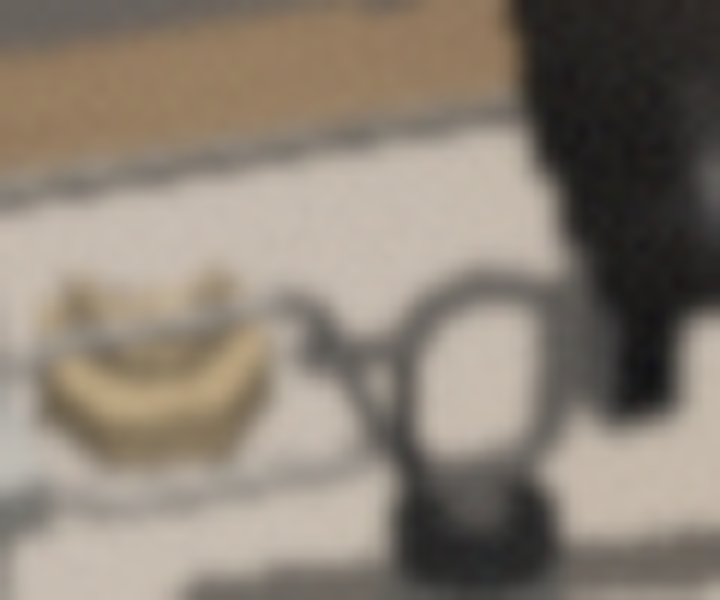

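jog_arm(plan=[[[0, 0, 0], [-0.001, 0, -0.0003], -1], [[0, 0, 0], [-0.0025, 0, -0.0003], -1], [[0, 0, 0], [-0.004, 0, -0.0003], -1], [[0, 0, 0], [-0.0055, 0, -0.0003], -1], [[0, 0, 0], [-0.007, 0, -0.0003], -1], [[0, 0, 0], [-0.0085, 0, -0.0003], -1], [[0, 0, 0], [-0.0085, 0, -0.0003], -1]])

```text
time: 11.7
tool_pos: [474.7, 239.2, 147.5]
tcp_rot: [180.0, -0.0, -149.1]
ft_force: [-3.6, -1.5, 4.2]
finger_gap: 8.8
```

jog_arm(plan=[[[0, 0, 0], [-0.0015, 0, -0.0003], -1], [[0, 0, 0], [-0.003, 0, -0.0003], -1], [[0, 0, 0], [-0.0045, 0, -0.0003], -1], [[0, 0, 0], [-0.006, 0, -0.0003], -1], [[0, 0, 0], [-0.006, 0, -0.0003], -1]])

```text
time: 12.32
tool_pos: [480.1, 242.4, 147.8]
tcp_rot: [180.0, 0.0, -149.1]
ft_force: [-0.7, -0.3, 1.1]
finger_gap: 8.6
```

```bash
python3 - <<'E'
from h import *
import pickle
s=sense(); print(s["tool_pos"],s["tcp_rot"],s["ft_force"],s["wrist_torque"],s["finger_gap"])
p,d=snapshot("side"); crop(p,220,135,280,185,12,"pics/d4s.png")
p,d=snapshot("scene"); crop(p,210,150,300,230,8,"pics/d4.png")
ci=camera_info("wrist"); p,d=snapshot("wrist"); np.save("pics/c5.npy",d); pickle.dump((ci,s),open("pics/c5.pkl","wb"))
crop(p,150,200,350,384,4,"pics/d4w.png")
E
```

```text
[480.14656598 242.43374235 147.76963287] [ 1.79999795e+02  3.71371664e-02 -1.49072693e+02] [-0.68055733 -0.32152341  1.08905061] [ 0.07039625 -0.05750261 -0.00673312] 8.603438669334885
```

View pics/d4s.png

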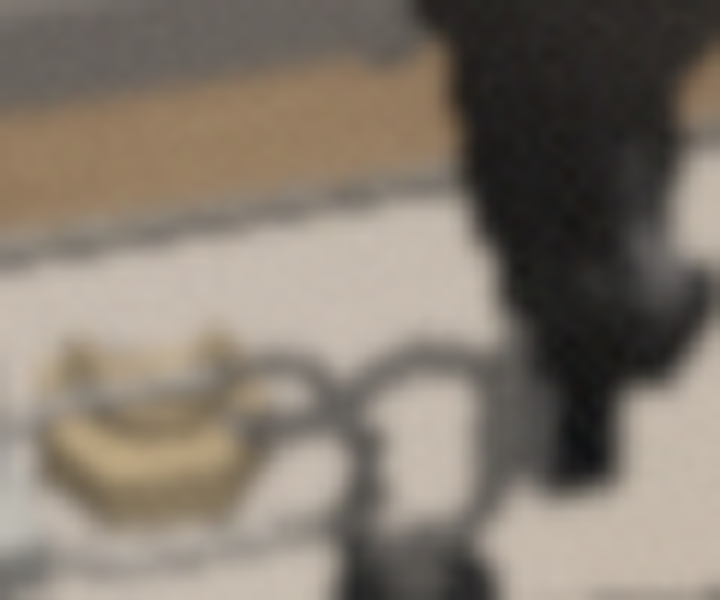

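View pics/d4.png

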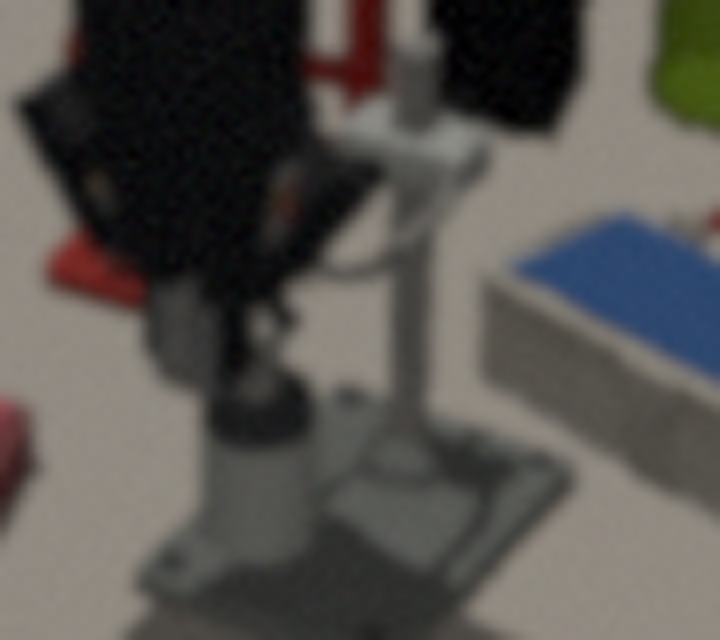

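View pics/d4w.png

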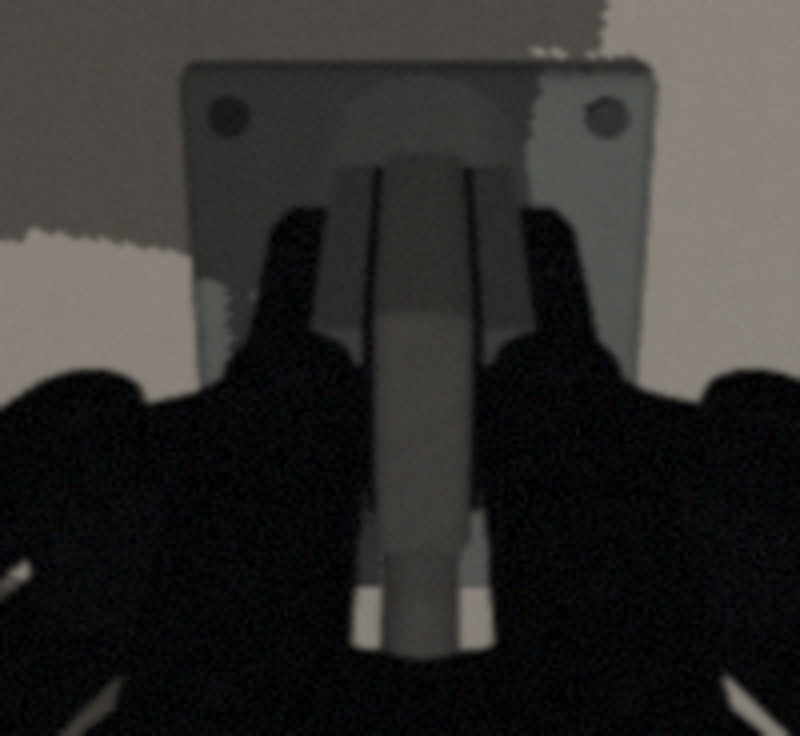

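```bash
python3 - <<'E'
from h import *
import pickle
for i in range(3):
    s=sense(); print(s["time"],s["tool_pos"],s["ft_force"],s["wrist_torque"]); 
    if i<2: snapshot("scene")
ci,s=pickle.load(open("pics/c5.pkl","rb")); d=np.load("pics/c5.npy"); P=cloud(ci,d)
o=np.array([601.3,313.8]); c,sn=np.cos(np.radians(30.8)),np.sin(np.radians(30.8))
for vv in range(230,384,6):
    q=P[vv,248:262].mean(0); e=q[:2]-o; print(vv,(c*e[0]+sn*e[1]).round(1),(-sn*e[0]+c*e[1]).round(1),q[2].round(1))
t=s["tool_pos"][:2]-o; print("tcp",c*t[0]+sn*t[1],-sn*t[0]+c*t[1])
E
```

```text
12.475 [480.115337   242.37857501 147.81495485] [-0.14955845 -0.19027759  1.03587668] [ 0.05430648 -0.06251484 -0.04538999]
12.525 [480.0257063  242.35422524 147.80300998] [-1.21323243 -0.58586234  1.18094328] [ 0.01041522 -0.03702879 -0.05109368]
12.575 [480.00327306 242.33138709 147.85717455] [-0.56166127  0.09896127  1.91719779] [ 0.0117215  -0.08355575 -0.00372777]
230 -125.4 0.8 68.9
236 -125.5 0.8 78.5
242 -153.8 1.0 140.0
248 -153.8 1.0 145.9
254 nan nan nan
260 -154.0 1.0 156.4
266 -153.8 1.0 160.8
272 -154.0 1.0 165.4
278 -153.6 1.0 169.0
284 -151.8 1.0 170.3
290 -149.1 1.0 170.4
296 -146.2 1.0 170.3
302 -143.5 1.0 170.5
308 -140.6 1.1 170.4
314 -137.6 1.1 170.3
320 -134.5 1.1 170.2
326 -131.6 1.1 170.3
332 -128.5 1.1 170.3
338 -125.2 1.1 170.1
344 -120.8 1.1 168.9
350 -119.3 1.1 170.5
356 -117.3 1.1 171.7
362 -115.0 1.1 172.7
368 -150.4 1.1 207.1
374 -151.7 1.1 210.1
380 -151.8 1.2 212.0
tcp -140.6085242248853 0.7349981278836637
```

jog_arm(plan=[[[0, 0, 0], [-0.0015, 0, 0], -1], [[0, 0, 0], [-0.003, 0, 0], -1], [[0, 0, 0], [-0.0045, 0, 0], -1], [[0, 0, 0], [-0.0045, 0, 0], -1]])

```text
time: 13.08
tool_pos: [482.9, 244.3, 146.7]
tcp_rot: [180.0, -0.1, -149.1]
ft_force: [-2.8, -1.7, -6.1]
finger_gap: 8.5
```

```bash
python3 - <<'E'
from h import *
s=sense(); print(s["time"],s["tool_pos"],s["tcp_rot"],s["ft_force"],s["wrist_torque"]); 
p,d=snapshot("side"); crop(p,220,135,280,185,12,"pics/d5s.png")
E
```

```text
13.075 [482.92187729 244.259888   146.7177384 ] [ 1.79979573e+02 -1.32117750e-01 -1.49072151e+02] [-2.84459908 -1.7223368  -6.06033097] [-0.26822994  0.58053861 -0.03559449]
```

View pics/d5s.png

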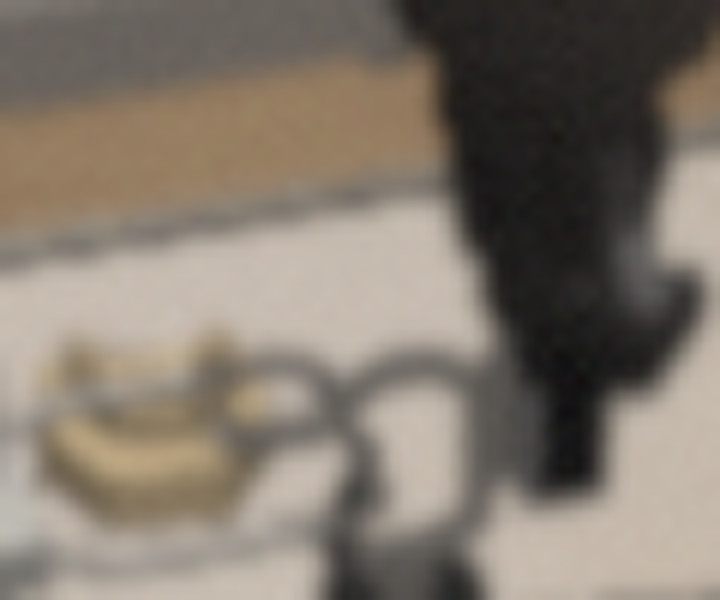

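jog_arm(plan=[[[0, 0, 0], [0, 0, -0.0005], -1], [[0, 0, 0], [-0.001, 0, -0.0005], -1], [[0, 0, 0], [-0.002, 0, -0.0005], -1], [[0, 0, 0], [-0.002, 0, -0.0005], -1]])

```text
time: 13.62
tool_pos: [485.3, 245.6, 148.1]
tcp_rot: [180.0, -0.0, -149.1]
ft_force: [-2.0, -0.8, -9.1]
finger_gap: 8.6
```

```bash
cat > st.py <<'E'
from h import *
o=np.array([601.3,313.8]); c,sn=np.cos(np.radians(30.8)),np.sin(np.radians(30.8))
s=sense(); t=s["tool_pos"][:2]-o; f=s["ft_force"]; m=s["wrist_torque"]
print(s["time"],"axis x",(c*t[0]+sn*t[1]+35.7).round(2),"y",(-sn*t[0]+c*t[1]).round(2),"z",s["tool_pos"][2].round(2),s["tcp_rot"].round(2),
"F stand",(c*f[0]+sn*f[1]).round(1),(-sn*f[0]+c*f[1]).round(1),f[2].round(1),"M",(c*m[0]+sn*m[1]).round(2),(-sn*m[0]+c*m[1]).round(2),m[2].round(2))
E
python3 st.py
```

```text
13.625 axis x -98.89 y 0.81 z 148.09 [ 1.7999e+02 -3.0000e-02 -1.4907e+02] F stand -2.2 0.4 -9.1 M 0.05 0.78 0.01
```

jog_arm(plan=[[[0, 0, 0], [-0.0005, 0, 0.0005], -1], [[0, 0, 0], [-0.001, 0, 0.0005], -1], [[0, 0, 0], [-0.0015, 0, 0.0005], -1], [[0, 0, 0], [-0.0015, 0, 0.0005], -1]])

```text
time: 14.12
tool_pos: [486.9, 246.5, 148.2]
tcp_rot: [-180.0, 0.0, -149.1]
ft_force: [-4.5, -1.8, -5.7]
finger_gap: 8.9
```

```bash
python3 st.py
```

```text
14.125 axis x -97.06 y 0.74 z 148.17 [-1.8000e+02  3.0000e-02 -1.4907e+02] F stand -4.8 0.8 -5.7 M 0.14 0.87 0.01
```

jog_arm(plan=[[[0, 0, 0], [-0.0005, 0, 0.0002], -1], [[0, 0, 0], [-0.001, 0, 0.0002], -1], [[0, 0, 0], [-0.0015, 0, 0.0002], -1], [[0, 0, 0], [-0.002, 0, 0.0002], -1], [[0, 0, 0], [-0.002, 0, 0.0002], -1]])

```text
time: 14.75
tool_pos: [488.5, 247.4, 147.6]
tcp_rot: [-180.0, -0.0, -149.1]
ft_force: [-3.0, -1.7, -6.4]
finger_gap: 8.8
```

```bash
python3 st.py
```

```text
14.75 axis x -95.24 y 0.72 z 147.58 [-180.     -0.   -149.08] F stand -3.4 0.1 -6.4 M -0.03 0.75 0.01
```

Forces stay around 6 N; the bar is about 5 mm from the eye. Continue.

jog_arm(plan=[[[0, 0, 0], [-0.0005, 0, 0], -1], [[0, 0, 0], [-0.001, 0, 0], -1], [[0, 0, 0], [-0.0015, 0, 0], -1], [[0, 0, 0], [-0.002, 0, 0], -1], [[0, 0, 0], [-0.002, 0, 0], -1]])

```text
time: 15.38
tool_pos: [490.2, 248.5, 147.5]
tcp_rot: [180.0, 0.0, -149.1]
ft_force: [-0.6, -1.4, -9.4]
finger_gap: 8.9
```

```bash
python3 st.py
```

```text
15.375 axis x -93.21 y 0.79 z 147.54 [ 180.      0.   -149.07] F stand -1.2 -0.9 -9.4 M 0.02 0.67 0.02
```

jog_arm(plan=[[[0, 0, 0], [-0.0005, 0, 0], -1], [[0, 0, 0], [-0.001, 0, 0], -1], [[0, 0, 0], [-0.0015, 0, 0], -1], [[0, 0, 0], [-0.002, 0, 0], -1], [[0, 0, 0], [-0.0025, 0, 0], -1], [[0, 0, 0], [-0.0025, 0, 0], -1]])

```text
time: 16.12
tool_pos: [492.5, 249.8, 147.9]
tcp_rot: [-180.0, 0.0, -149.1]
ft_force: [0.3, -0.2, -2.3]
finger_gap: 8.7
```

```bash
python3 st.py
```

```text
16.125 axis x -90.58 y 0.73 z 147.88 [-1.7999e+02  3.0000e-02 -1.4907e+02] F stand 0.1 -0.4 -2.3 M -0.02 0.1 -0.01
```

```bash
python3 - <<'E'
from h import *
p,d=snapshot("side"); crop(p,210,130,280,188,11,"pics/d6s.png")
p,d=snapshot("scene"); crop(p,210,150,300,230,8,"pics/d6.png")
E
```

```text
(no output)
```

View pics/d6s.png

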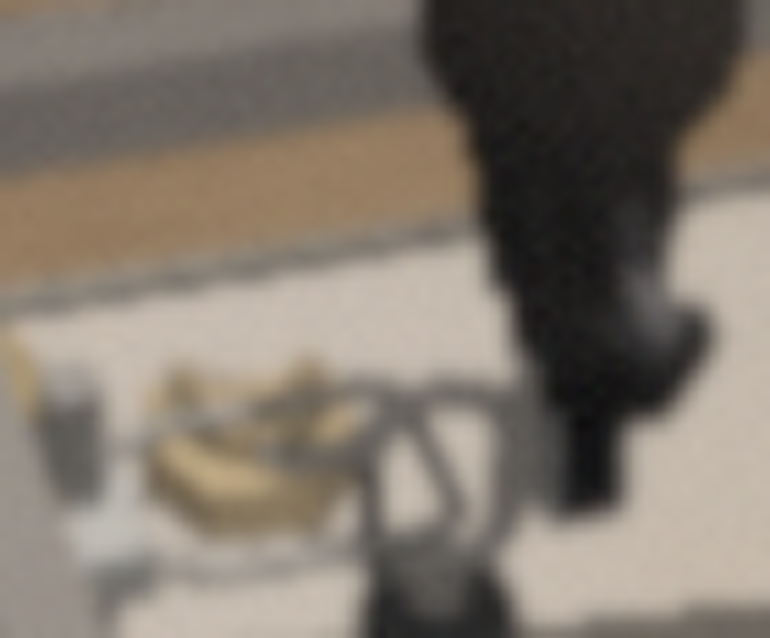

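View pics/d6.png

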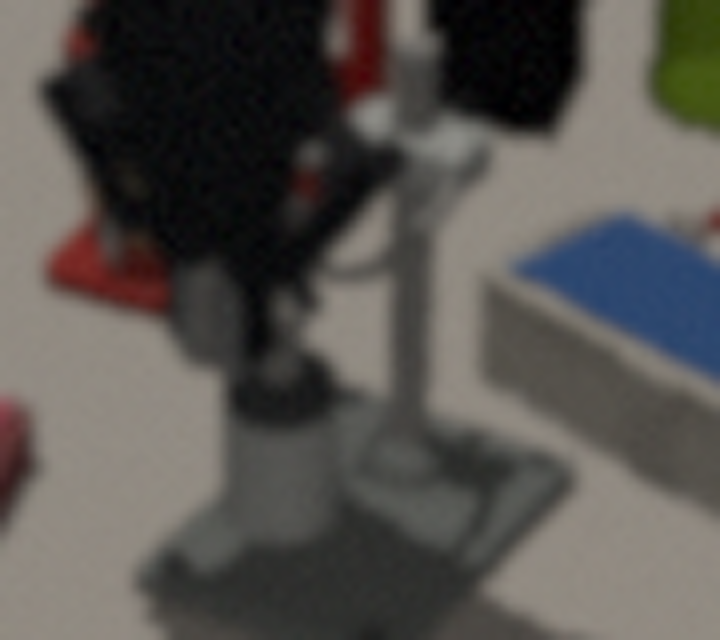

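jog_arm(plan=[[[0, 0, 0], [0, 0, 0.003], -1], [[0, 0, 0], [0, 0, 0.006], -1], [[0, 0, 0], [0, 0, 0.009], -1], [[0, 0, 0], [0, 0, 0.0105], -1], [[0, 0, 0], [0, 0, 0.0115], -1], [[0, 0, 0], [0, 0, 0.0115], -1]])

```text
time: 16.98
tool_pos: [492.4, 249.7, 136.3]
tcp_rot: [-180.0, 0.0, -149.1]
ft_force: [0.4, -0.1, -2.1]
finger_gap: 8.9
```

```bash
python3 st.py
```

```text
16.975 axis x -90.65 y 0.74 z 136.34 [-1.8000e+02  1.0000e-02 -1.4907e+02] F stand 0.3 -0.3 -2.1 M 0.05 0.06 0.02
```

jog_arm(plan=[[[0, 0, 0], [0, 0, 0.0005], -1], [[0, 0, 0], [0, 0, 0.001], -1], [[0, 0, 0], [0, 0, 0.001], -1]])

```text
time: 17.35
tool_pos: [492.6, 249.8, 135.7]
tcp_rot: [-180.0, 0.1, -149.1]
ft_force: [-0.6, -0.3, 2.4]
finger_gap: 8.7
```

```bash
python3 st.py
```

```text
17.35 axis x -90.43 y 0.71 z 135.69 [-1.7999e+02  5.0000e-02 -1.4907e+02] F stand -0.7 -0.0 2.4 M 0.03 0.02 0.06
```

jog_arm(plan=[[[0, 0, 0], [0, 0, -0.0004], -1], [[0, 0, 0], [0, 0, -0.0004], -1], [[0, 0, 0], [0, 0, -0.0004], -0.6], [[0, 0, 0], [0, 0, -0.0004], -0.4], [[0, 0, 0], [0, 0, -0.0004], -0.2], [[0, 0, 0], [0, 0, -0.0004], 0], [[0, 0, 0], [0, 0, -0.0004], 0], [[0, 0, 0], [0, 0, -0.0004], 0], [[0, 0, 0], [0, 0, -0.0004], 0]], force=20)

```text
time: 18.48
tool_pos: [492.3, 249.7, 135.6]
tcp_rot: [180.0, 0.0, -149.1]
ft_force: [-0.0, 0.1, 0.7]
finger_gap: 42.8
```

```bash
python3 - <<'E'
from h import *
import pickle
exec(open("st.py").read())
s=sense(); ci=camera_info("wrist"); p,d=snapshot("wrist"); np.save("pics/c6.npy",d); pickle.dump((ci,s),open("pics/c6.pkl","wb"))
cv2.imwrite("pics/d7w.png",p)
p,d=snapshot("side"); crop(p,190,120,290,210,8,"pics/d7s.png")
E
```

```text
18.475 axis x -90.76 y 0.77 z 135.63 [ 180.      0.   -149.07] F stand 0.0 0.1 0.7 M 0.03 0.01 -0.01
```

View pics/d7s.png

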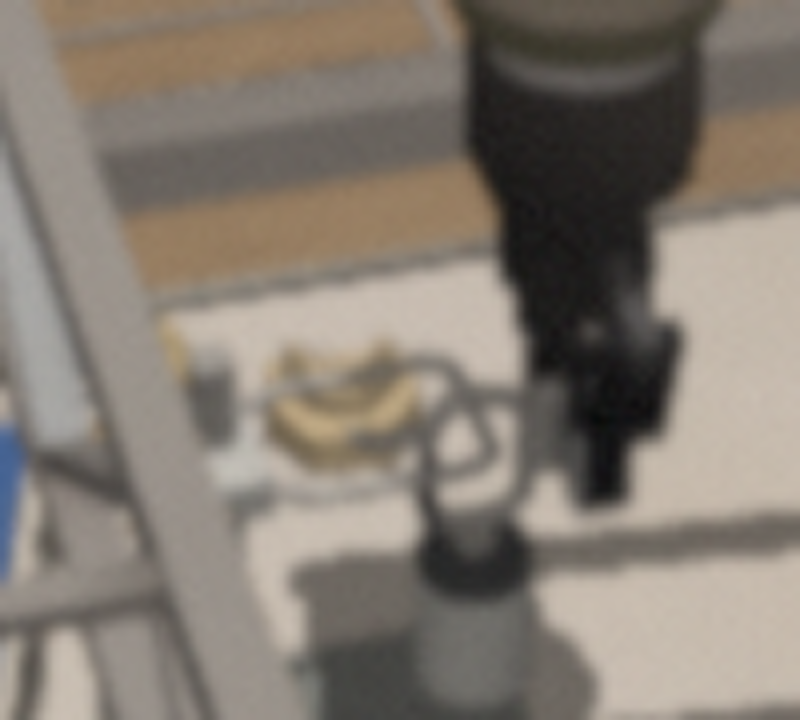

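View pics/d7w.png

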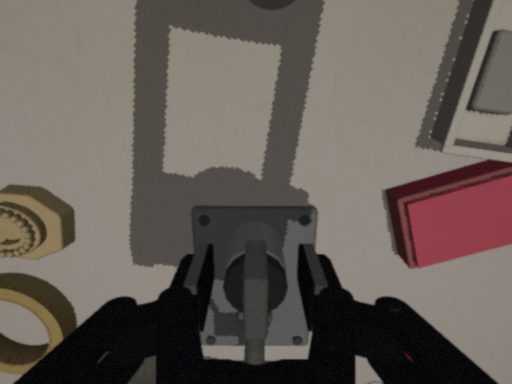

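jog_arm(plan=[[[0, 0, 0], [0, 0, -0.01], 0], [[0, 0, 0], [0, 0, -0.03], 0], [[0, 0, 0], [0, 0, -0.06], 0], [[0, 0, 0], [0, 0, -0.1], 0], [[0, 0, 0], [0.03, 0, -0.12], 0], [[0, 0, 0], [0.07, 0, -0.12], 0], [[0, 0, 0], [0.07, 0, -0.12], 0], [[0, 0, 0], [0.07, 0, -0.12], 0], [[0, 0, 0], [0.07, 0, -0.12], 0], [[0, 0, 0], [0.07, 0, -0.12], 0], [[0, 0, 0], [0.07, 0, -0.12], 0], [[0, 0, 0], [0.07, 0, -0.12], 0]])

```text
time: 20.08
tool_pos: [432.3, 213.8, 255.4]
tcp_rot: [180.0, -0.0, -149.1]
ft_force: [-1.0, 0.6, 1.2]
finger_gap: 42.4
```

```bash
python3 - <<'E'
from h import *
import pickle
exec(open("st.py").read())
p0,_=snapshot("side"); crop(p0,190,110,290,210,7,"pics/d8s.png")
ci=camera_info("wrist"); p,d=snapshot("wrist"); cv2.imwrite("pics/d8w.png",p)
P=cloud(ci,d); e=P[...,:2]-o; X=c*e[...,0]+sn*e[...,1]; Y=-sn*e[...,0]+c*e[...,1]; Z=P[...,2]
m=(abs(Y)<7)&(X>-150)&(X<-30)&(Z>140)&(Z<175)
q=np.c_[X[m],Y[m],Z[m]]
for a in range(-145,-35,8):
    k=q[(q[:,0]>=a)&(q[:,0]<a+8)]
    if len(k): print(a,len(k),k[:,1].mean().round(1),k[:,2].max().round(1))
p2,_=snapshot("scene"); crop(p2,210,140,310,230,7,"pics/d8.png")
for _ in range(8): snapshot("scene")
p1,_=snapshot("side"); print("diff",cv2.absdiff(p0,p1)[110:210,190:290].max(), cv2.absdiff(p0,p1)[110:210,190:290].mean())
E
```

```text
20.075 axis x -160.7 y 0.62 z 255.4 [ 1.8000e+02 -3.0000e-02 -1.4907e+02] F stand -0.6 1.0 1.2 M -0.04 0.02 -0.01
-145 153 1.5 159.3
-137 104 1.5 159.1
-129 93 1.4 159.0
-121 100 1.6 159.3
-113 74 1.2 160.2
-105 95 1.2 162.5
-97 128 0.1 165.2
-89 59 0.7 164.3
-81 21 0.9 161.6
-73 38 1.2 152.6
-65 57 1.1 152.8
-57 87 1.3 155.7
-49 23 1.1 156.2
diff 18 1.1521
```

View pics/d8s.png

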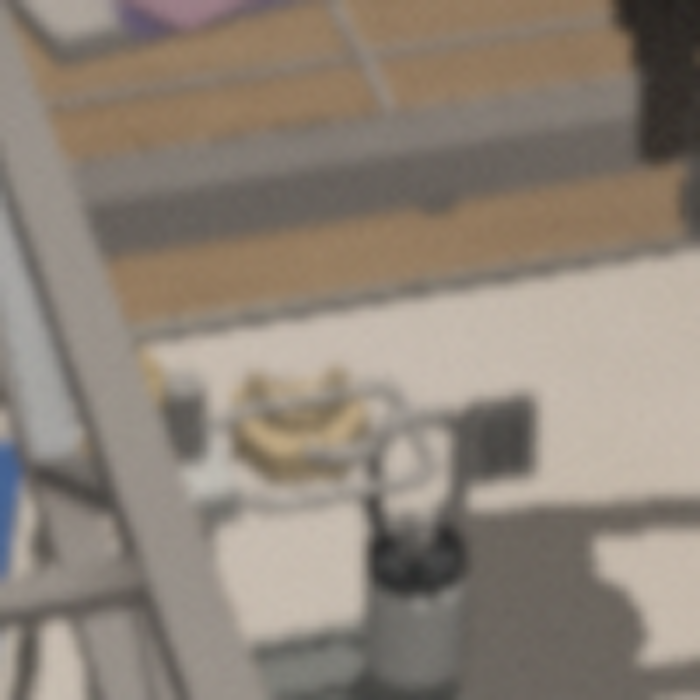

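View pics/d8.png

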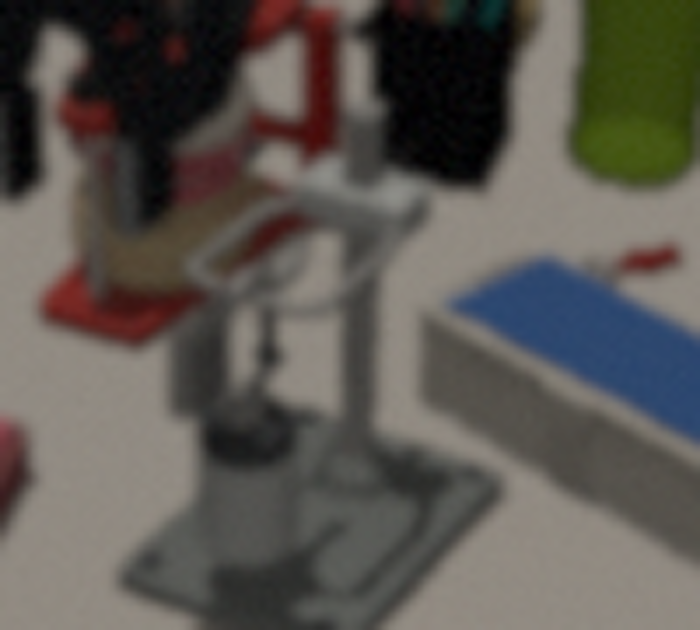

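View pics/d8w.png

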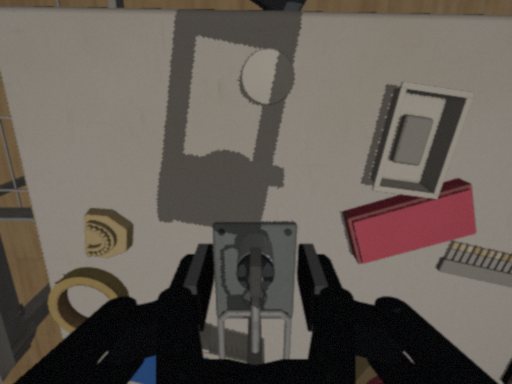

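```bash
python3 -c "
from bench import *
print(hand_in())"
```

```text
the job is handed in; nothing more can be done
None
```

The canister is hanging from the stand's loop with its gate shut, and I handed the job in at about 20.6 s of the 54 s allowed. `hand_in()` reports no verdict, so the result below rests on my own checks.

**What I did:**
- I gripped the lug with about 100 N, lifted the canister and turned it to match the stand, which stands at about 30.8° in the world frame.
- I found the loop by touch with the beak, at about 6 N. That puts the bar centre roughly 152–153 mm above the bench, which agrees with the camera estimate.
- I pushed the hook along +x in small steps. The force on the stand stayed at about 8–9 N or less, and dropped back to the canister's own weight once the bar had passed the gate.
- I lowered the hook until the arch took the load at the expected depth, opened the fingers and drew them back up and away.

**Last checks:**
- **Position:** the canister's axis is about 1 mm from the bar's middle in stand x and about 1 mm in y. By calculation its underside is about 34 mm above the bench.
- **Upright and still:** the top of the lug reads level along its length. Two side pictures about half a second apart differ only by noise.
- **Gate and fingers:** in the pictures the gate is shut in front of the bar and the fingers are well clear.
- **Other things on the bench:** the ones I could see in the last picture look undisturbed; I did not measure their positions.

**One reading I could not fully explain:** while the gate was opening, the downward force was larger relative to the forward push than I expected. I put this down to the bar sliding over the leaning gate's tip, but it stayed far below the 25 N limit.

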